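# Set a step attenuator three clicks in

### The arm

A 6-joint arm with a two-finger parallel gripper is mounted at the origin on a cart in front of the work surface, level with it; the furniture and walls round the work are solid. World frame = base frame: x ahead of the robot, y to its left, z up, the work surface at z = 0. Lengths are in m, angles in rad, forces in N, time in s.
With the tool pointing down it reaches from about 0.3 to 0.775 m from the base axis. Payload 14.6 kg.
Tool frame: the origin (TCP) lies midway between the tips of the shut fingers; the grasp point (between the pads) lies 19 mm behind it; z points along the fingers, y is the direction in which the jaws open and shut (so a half turn about z gives the same grasp; the last joint's range is limited). The gripper opens to 85 mm and grips with 20 to 120 N. Pads are 22 mm wide; open, the fingers measure 114 mm over their backs; the gripper's body (76 mm by 85 mm) begins 54 mm behind the grasp point. The pads swing forward as they close: fully open they stand 13 mm farther back than shut.
Start: joints at [1.166, 0.3, 1.521, -0, 1.321, -0.067], TCP at [0.182, 0.519, 0.231] pointing down, gripper open.
Joint ranges: [-3.03, 3.03], [-0.79, 2.21], [0.23, 2.52], [-1.04, 4.18], [0, 3.07], [-2.55, 2.55]. Speed limits (rad/s): [2.22, 2.22, 2.57, 3.14, 3.14, 3.14].

### API

Orientations are given as a 3x3 rotation matrix whose columns are the frame's x, y, z axes.
In Python, from station import ctrl, cams, job_done gives the robot as it stands.
- The arm moves only by the tool move_arm, never from a script. Its argument "plan" is text: rows parted by semicolons, each of 5 numbers parted by spaces: the opening, from -1 (shut) to 1 (fully open), so that 0 is half open, then the shift along the world's x, y, z in cm, then the turn about the world's z in degrees. A call has 1 to 20 rows; each row shifts and turns the pose as measured when the row begins; what a row does not reach is not made up. A row lasts 1/12 s, in which the tool goes at most 41.7 mm and 7.16 degrees, less where a joint would pass 70% of its speed; a pose out of reach is approached as far as the arm can. A call with a gripper value outside its range is refused whole. The fingers move at their own pace and stop on an object; "force" is the grip in N (left out, the last holds). Time passes only in rows, so rows that do not move let the fingers close. It gives the time, the measured TCP pose, the force and the opening at its end, in the units of the state.
- ctrl.observe(): the state, without advancing time (a new reading comes with each control period).
- cams.read_camera(name): name is "side" or "top" or "wrist"; returns the picture (480x640x3 uint8, red, green, blue); there is no depth.
- cams.camera_info(name): a dict with "K" (3x3 intrinsics, pixels), "R" (3x3) and "t" (3): a world point X has camera coordinates R X + t; the wrist camera has in their place "mount" (4x4, takes a point from camera to tool coordinates, whose origin is the TCP and whose axes are the flange's). Camera axes: x right, y down, z forward; pixel columns grow to the right and rows downward; lengths in m; the calibration is good to about 2 mm. A picture is of the moment at which its call begins: read the wrist's pose just before it. camera_info takes no time and is no camera call.
- job_done(): hands the job in, once; it reports no verdict.
The state is a dict: "clock": time; "qpos": joint angles; "joint_velocities": joint speeds; "joint_torque": joint torques, N m; "position": TCP position; "orientation": TCP orientation; "contact_force": force on the tool from outside, world axes, zero at the start; "ft_torque": the same for the moment, N m; "finger_gap": finger opening in m.
Only numpy, scipy, OpenCV 4.12 (cv2) and the standard library are available. Lean on these libraries where they do the work, as an engineer would, in place of code of your own. Each camera call takes 0.05 s, during which the arm holds its last target.

### The job

Two aluminium attenuator boxes stand on the bench, each with a detented slide lever parked near the end farther from its sockets. With the fingertips, push the lever that has the flat bar grip (do not pinch it) toward the socket end, click by click with a rest of about half a second in each detent, and leave it sitting in the third detent, never running on past it. Go gently, and leave the round-knob lever and the loose parts alone.

Things in the scene. Friction and masses are not known exactly. Their poses are not given: they have to be found in the camera images.
- bar_box: The attenuator box to set: aluminium box 170 x 80 mm, 50 mm high (its two guide rails and end stops reach 55 mm), fixed to the bench. Origin: centre of its underside; x along the lever's slot, away from the parked end and toward the end face with two round coaxial sockets; z up.
- bar_slide (a joint): Travel (m) of the bar-grip lever along its box's x; 0: lever centre 52 mm behind the box's centre; far stop 0.104. Starts anywhere in 0 to 0.018. Runs freely up to 0.022, then humps with crests at 0.030, 0.046, 0.062, 0.078, 0.094; detents between them: first 0.038, then 0.054, 0.070, 0.086. Each click takes 5 to 7 N; past a crest the lever snaps 8 mm on by itself and the push vanishes.
- bar_push (a point): Centre of the face to be pushed (toward the parked end) of that lever's black flat bar grip, an upright plate 10 mm thick along the slot, 42 mm wide across it, from 61 to 88 mm above the bench; this point is 73 mm above the bench. Axes as the box's; push along x. The grip only slides (joint bar_slide), cannot tip or lift, and stays in a detent when let go.
- knob_box: The other attenuator box, to be left alone: aluminium box 170 x 80 mm, 50 mm high (its two guide rails and end stops reach 55 mm), fixed to the bench. Origin: centre of its underside; x along the lever's slot, away from the parked end and toward the end face with two round coaxial sockets; z up.
- knob_center (a point): Centre of the round black knob, a 24 mm ball, on the other box's lever, 76 mm above the bench. It too slides easily and is to be left where it is.
- spanner_nut: Loose round steel nut, 29 mm across, 23 mm high, standing behind the socket end of the bar-grip box. Origin: centre of its underside.
- coupling: Loose threaded coupling, 31 mm across, standing 56 mm high behind the socket end of the round-knob box. Origin: centre of its underside.
- setting_ring: Loose flat steel ring, 45 mm across, 12 mm high, lying before the parked end of the bar-grip box. Origin: centre of its underside.
- collet: Loose steel spring collet, 28 mm across, 36 mm high, standing before the parked end of the round-knob box. Origin: centre of its underside.
- loupe: Loose black loupe, 36 mm across, 19 mm high, at the left of the work. Origin: centre of its underside.

How it is judged:
By the outcome, as a careful person would: the job done as asked, in the order asked, and still so for the second after the job is handed in, with the robot touching nothing.
It also fails if it takes over 58 s, if anything falls off the work surface, if the arm or the gripper's body presses on something with over 40 N, if the wrist force passes 120 N, or if a joint passes its speed limit or range.

## Working session

There is one attempt and no reset: what is moved stays moved. The work goes in short steps, Python scripts to look and compute and a tool call to move; the robot and the scene stay as the last step left them, time stands still between calls to the robot, and variables do not carry over. Pictures are saved under pics/ and viewed, and the job is handed in when it is done.

Besides the shell and the picture viewer there is one more tool, called after "Emit:" as name(argument=value, ...) on one line, values as JSON. move_arm: Moves the arm, as the interface text tells. Its arguments: {"type":"object","properties":{"plan":{"type":"string"},"force":{"type":"number"}},"required":["plan"]}

```bash
mkdir -p pics; ls; python3 - <<'E'
from station import ctrl,cams
import cv2
s=ctrl.observe();print({k:(s[k]) for k in ['clock','position','orientation','contact_force','finger_gap']})
for n in ['top','side']:
    im=cams.read_camera(n);cv2.imwrite(f'pics/{n}0.png',im[:,:,::-1]);i=cams.camera_info(n);print(n,i)
E
```

```text
pics
{'clock': 0.0, 'position': array([0.18218148, 0.51870543, 0.23072833]), 'orientation': array([[-9.43483351e-01,  3.31419614e-01, -4.54120035e-04],
       [ 3.31419916e-01,  9.43482765e-01, -1.05449128e-03],
       [ 7.89753326e-05, -1.14539939e-03, -9.99999341e-01]]), 'contact_force': array([-0.07462936,  0.00784138, -0.45284351]), 'finger_gap': 0.08541439841810955}
top {'K': array([[499.30144294,   0.        , 313.17236028],
       [  0.        , 499.30144294, 231.67101512],
       [  0.        ,   0.        ,   1.        ]]), 'R': array([[ 0.02625235, -0.99936308,  0.02417143],
       [-0.98942902, -0.02942595, -0.14200114],
       [ 0.14262196, -0.02018805, -0.98957133]]), 't': array([0.03862799, 0.54220783, 1.07577556])}
side {'K': array([[445.46197533,   0.        , 329.0536039 ],
       [  0.        , 445.46197533, 239.05960835],
       [  0.        ,   0.        ,   1.        ]]), 'R': array([[ 0.98577363, -0.16803824,  0.00367494],
       [-0.10749025, -0.64708429, -0.75480313],
       [ 0.12921378,  0.74367   , -0.6559411 ]]), 't': array([-0.50908199,  0.18356194,  0.88215889])}
```

View pics/top0.png

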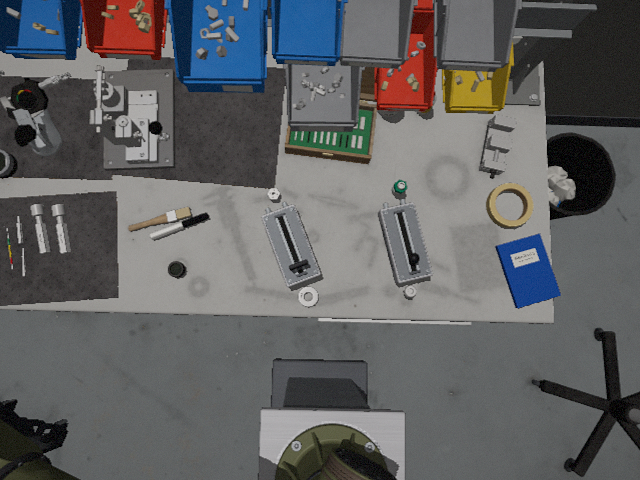

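View pics/side0.png

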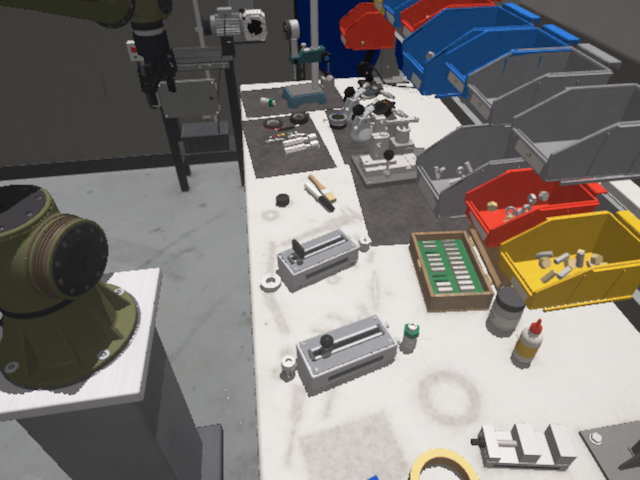

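The top view shows the bar box centred near (292,245), with its bar grip near (300,266). The knob box is near (405,245), with its knob at (414,258). I'll zoom in on the bar box.

```bash
python3 - <<'E'
import cv2,numpy as np
a=cv2.imread('pics/top0.png')[185:315,240:350];b=cv2.imread('pics/side0.png')[215:315,245:385]
cv2.imwrite('pics/topc.png',cv2.resize(a,None,fx=4.5,fy=4.5,interpolation=cv2.INTER_CUBIC))
cv2.imwrite('pics/sidec.png',cv2.resize(b,None,fx=5,fy=5,interpolation=cv2.INTER_CUBIC))
E
```

```text
(no output)
```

View pics/topc.png

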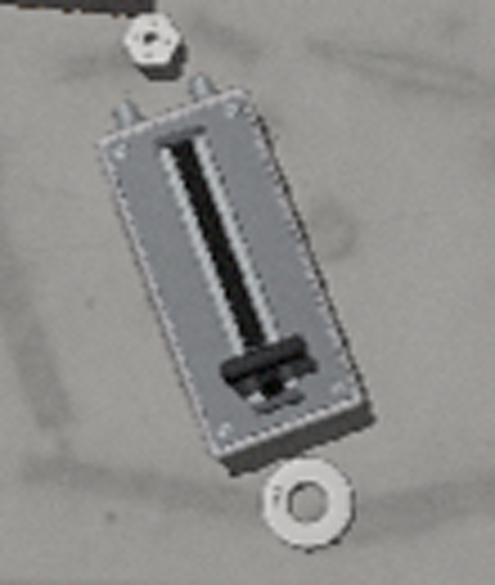

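View pics/sidec.png

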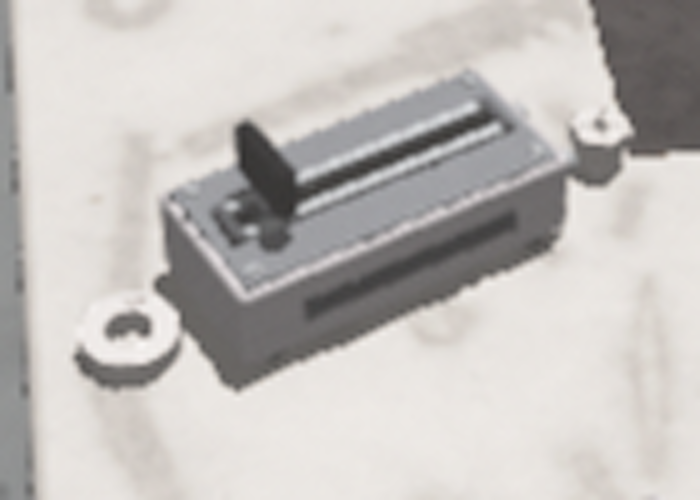

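```bash
cat > h.py <<'E'
import numpy as np
from station import cams
def ray(n,uv,z,off=(0.5,0.5)):
    i=cams.camera_info(n);K,R,t=i['K'],np.array(i['R']),np.array(i['t'])
    d=R.T@np.linalg.inv(K)@np.array([uv[0],uv[1],1.]);c=-R.T@t
    return c+d*(z-c[2])/d[2]
def proj(n,X):
    i=cams.camera_info(n);p=i['K']@(i['R']@np.array(X)+i['t']);return p[:2]/p[2]
E
python3 - <<'E'
from h import *
np.set_printoptions(precision=4,suppress=True)
def T(u,v):return (240+u/4.5-.4,185+v/4.5-.4)
def S(u,v):return (245+u/5-.4,215+v/5-.4)
C=[ray('top',T(*p),.05) for p in [(103,143),(245,92),(362,400),(215,452)]]
D=[ray('side',S(*p),.05) for p in [(470,70),(573,160),(243,297),(165,200)]]
for Q in (C,D):
    Q=np.array(Q);print(Q[:,:2]);print([np.linalg.norm(Q[i]-Q[(i+1)%4]) for i in range(4)])
    x=(Q[0]+Q[1]-Q[2]-Q[3]);print('ctr',Q.mean(0)[:2],'yaw',np.degrees(np.arctan2(x[1],x[0])))
print('grip top', [ray('top',T(*p),.088)[:2] for p in [(222,365),(305,338),(306,350),(226,380)]])
print('grip side top', [ray('side',S(*p),.088)[:2] for p in [(238,124),(296,180)]])
E
```

```text
[[0.57   0.167 ]
 [0.5977 0.0981]
 [0.4475 0.0366]
 [0.4205 0.107 ]]
[np.float64(0.07424752593308186), np.float64(0.16228504752002348), np.float64(0.07534183850062873), np.float64(0.16112901143766373)]
ctr [0.5089 0.1022] yaw 22.071731557625597
[[0.5679 0.1691]
 [0.6019 0.0992]
 [0.4463 0.0379]
 [0.419  0.1029]]
[np.float64(0.07771303094167532), np.float64(0.1671844060399251), np.float64(0.07059911190620462), np.float64(0.1629336236619578)]
ctr [0.5088 0.1023] yaw 22.722817849073287
grip top [array([0.4598, 0.104 ]), array([0.4735, 0.0655]), array([0.4679, 0.0648]), array([0.4528, 0.1019])]
grip side top [array([0.4533, 0.1046]), array([0.4735, 0.065 ])]
```

Both views agree: the box centre is about (0.509, 0.102), its yaw is about 22.4°, and the lever is at q of about 3 mm. I'll shut the fingers and move over the parked side, turning so the tool x axis lies along the slot.

Emit:
move_arm(plan="-1 1.6 -2.8 0 2.6;-1 1.6 -2.8 0 2.6;-1 1.6 -2.8 0 2.6;-1 1.6 -2.8 0 2.6;-1 1.6 -2.8 0 2.6;-1 1.6 -2.8 0 2.6;-1 1.6 -2.8 0 2.6;-1 1.6 -2.8 0 2.6;-1 1.6 -2.8 0 2.6;-1 1.6 -2.8 0 2.6;-1 1.6 -2.8 0 2.6;-1 1.6 -2.8 0 2.6;-1 1.6 -2.8 0 2.6;-1 1.6 -2.8 0 2.6;-1 1.6 -2.8 0 2.6", force=40)

```text
clock: 1.35
position: [0.4242, 0.0802, 0.2268]
orientation: [[-0.927, -0.374, -0.001], [-0.374, 0.927, -0.007], [0.004, -0.006, -1.0]]
contact_force: [1.1, 1.0, 1.3]
finger_gap: 0.0001
```

```bash
python3 - <<'E'
from station import ctrl,cams
import cv2,numpy as np
s=ctrl.observe();np.savez('w1.npz',p=s['position'],R=s['orientation'])
im=cams.read_camera('wrist');cv2.imwrite('pics/w1.png',im[:,:,::-1]);i=cams.camera_info('wrist');print(i,s['position'],s['contact_force'])
E
```

```text
{'K': array([[392.51198006,   0.        , 317.72361926],
       [  0.        , 392.51198006, 242.39449505],
       [  0.        ,   0.        ,   1.        ]]), 'mount': array([[ 2.67973915e-04, -9.58113033e-01, -2.86390196e-01,
         7.28331116e-02],
       [ 9.99998601e-01, -2.16087842e-04,  1.65861165e-03,
        -7.97028354e-04],
       [-1.65102288e-03, -2.86390240e-01,  9.58111635e-01,
        -1.42211213e-01],
       [ 0.00000000e+00,  0.00000000e+00,  0.00000000e+00,
         1.00000000e+00]])} [0.42422246 0.08019529 0.22679735] [1.10862011 1.00727789 1.27524164]
```

View pics/w1.png

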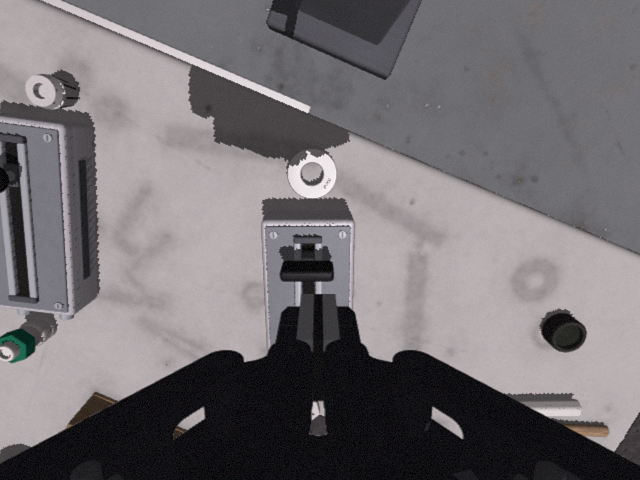

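```bash
python3 - <<'E'
import cv2
a=cv2.imread('pics/w1.png')[200:300,250:365]
cv2.imwrite('pics/w1c.png',cv2.resize(cv2.convertScaleAbs(a,alpha=1.5,beta=10),None,fx=6,fy=6,interpolation=cv2.INTER_CUBIC))
E
```

```text
(no output)
```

View pics/w1c.png

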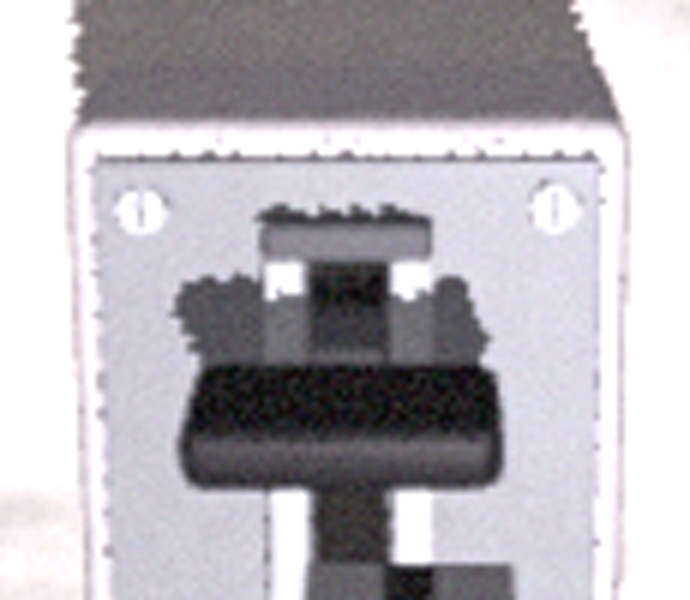

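```bash
cat >> h.py <<'E'
def wray(uv,z,p,R):
    i=cams.camera_info('wrist');M=i['mount']
    d=R@M[:3,:3]@np.linalg.inv(i['K'])@np.array([uv[0],uv[1],1.]);c=p+R@M[:3,3]
    return c+d*(z-c[2])/d[2]
E
python3 - <<'E'
from h import *
np.set_printoptions(precision=4,suppress=True)
f=np.load('w1.npz');p,R=f['p'],f['R']
c0=np.array([.509,.102,0]);a=np.radians(22.4);ex=np.array([np.cos(a),np.sin(a),0]);ey=np.array([-ex[1],ex[0],0])
W=lambda u,v,z:wray((250+u/6-.4,200+v/6-.4),z,p,R)
for n,q in dict(backtopL=(182,437,.088),backtopR=(500,437,.088),fartopL=(185,488,.088),fartopR=(498,488,.088),backbotL=(203,365,.061),backbotR=(495,365,.061),endL=(80,122,.05),endR=(622,122,.05),scL=(140,212,.05),scR=(554,211,.05)).items():
    X=W(*q);print(n,X,'box',(X-c0)@ex,(X-c0)@ey)
print('tcp box',(p-c0)@ex,(p-c0)@ey)
E
```

```text
backtopL [0.4675 0.0653 0.088 ] box -0.05229078801582213 -0.018090958520936992
backtopR [0.4523 0.1029 0.088 ] box -0.05205738959797401 0.02243039203539302
fartopL [0.4739 0.0681 0.088 ] box -0.04531134610214557 -0.017946687677193946
fartopR [0.4589 0.1053 0.088 ] box -0.045084028565382184 0.022199822832391792
backbotL [0.4671 0.0655 0.061 ] box -0.05265866350988567 -0.017771414821783932
backbotR [0.4519 0.103  0.061 ] box -0.052420444261436425 0.022634536700819625
endL [0.444  0.0375 0.05  ] box -0.08467739483910287 -0.03482878827786321
endR [0.4157 0.1074 0.05  ] box -0.08419996591842166 0.040522177791459967
scL [0.453  0.0497 0.05  ] box -0.0716518289314568 -0.026993571144383808
scR [0.4311 0.1036 0.05  ] box -0.07143804972650164 0.031206789741175415
tcp box -0.08668986720223909 0.012146755478865377
```

The wrist view shows the grip's pushed face at box x of about −0.053, so q is about 4 mm. The slot line is about 2 mm to the left of my first estimate. Next I'll move down behind the grip, leaving about 13 mm of clearance.

Emit:
move_arm(plan="-1 0.6 -0.3 -1 0;-1 0.7 -0.3 -2 0;-1 0 0 -2.5 0.2;-1 0 0 -2.5 0;-1 0 0 -2 0;-1 0 0 -2 0;-1 0 0 -1 0;-1 0 0 -1 0;-1 0 0 0 0;-1 0 0 0 0")

```text
clock: 2.23
position: [0.4392, 0.0663, 0.0793]
orientation: [[-0.928, -0.373, -0.003], [-0.373, 0.928, -0.008], [0.006, -0.006, -1.0]]
contact_force: [0.4, -0.8, -0.3]
finger_gap: -0.0002
```

```bash
cat >> h.py <<'E'
c0=np.array([.509,.102,0]);a=np.radians(22.3);ex=np.array([np.cos(a),np.sin(a),0]);ey=np.array([-ex[1],ex[0],0])
def st():
    from station import ctrl
    s=ctrl.observe();p=s['position'];F=s['contact_force'];R=s['orientation']
    print('t %.2f box x %.4f y %.4f z %.4f yaw %.2f Fx %.2f Fy %.2f Fz %.2f'%(s['clock'],(p-c0)@ex,(p-c0)@ey,p[2],np.degrees(np.arctan2(-R[1,0],-R[0,0])),F@ex,F@ey,F[2]))
    return s
E
python3 - <<'E'
from h import *
import cv2
st();im=cams.read_camera('wrist');cv2.imwrite('pics/w2.png',im[:,:,::-1])
im=cams.read_camera('side');cv2.imwrite('pics/s2.png',cv2.resize(im[205:305,245:385,::-1],None,fx=5,fy=5))
E
```

```text
t 2.23 box x -0.0782 y -0.0065 z 0.0793 yaw 21.89 Fx 0.02 Fy -0.88 Fz -0.28
```

View pics/w2.png

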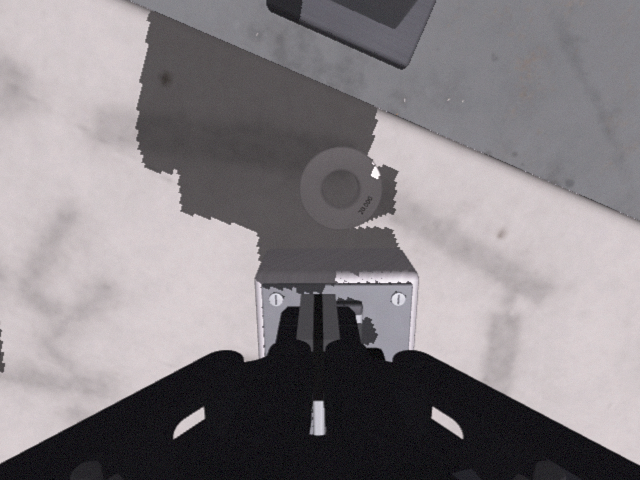

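View pics/s2.png

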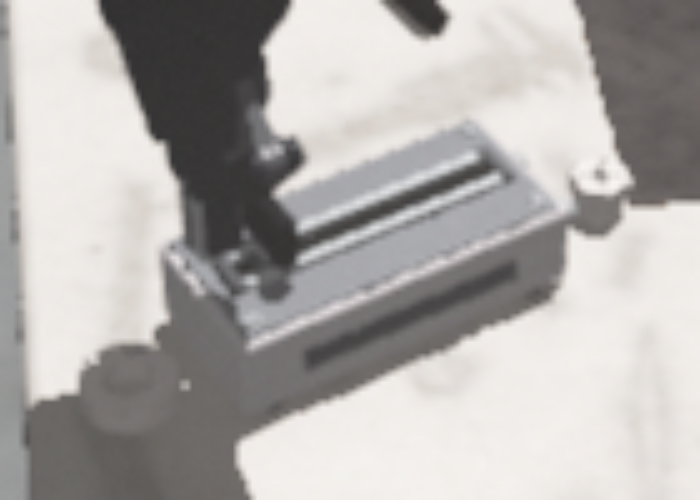

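The wrist view shows the fingers behind the grip but off-centre by about 8 mm to the right of the slot line. I'll correct that and lower to z of about 0.067.

Emit:
move_arm(plan="-1 -0.2 0.4 -0.6 0.4;-1 -0.1 0.4 -0.6 0;-1 0 0 0 0;-1 0 0 0 0")

```text
clock: 2.67
position: [0.437, 0.0754, 0.0685]
orientation: [[-0.925, -0.38, 0.002], [-0.38, 0.925, -0.008], [0.002, -0.008, -1.0]]
contact_force: [0.7, -0.3, 0.2]
finger_gap: 0.0002
```

```bash
python3 - <<'E'
from h import *
st()
E
```

```text
t 2.67 box x -0.0767 y 0.0027 z 0.0685 yaw 22.34 Fx 0.51 Fy -0.56 Fz 0.18
```

Emit:
move_arm(plan="-1 0.18 0.07 -0.1 0;-1 0.18 0.07 0 0;-1 0.18 0.07 0 0;-1 0.18 0.07 0 0;-1 0.18 0.07 0 0;-1 0.18 0.07 0 0;-1 0 0 0 0")

```text
clock: 3.25
position: [0.4495, 0.0801, 0.0681]
orientation: [[-0.925, -0.38, 0.003], [-0.38, 0.925, -0.008], [0.0, -0.008, -1.0]]
contact_force: [0.1, -0.2, 0.3]
finger_gap: -0.0001
```

```bash
python3 - <<'E'
from h import *
st()
E
```

```text
t 3.25 box x -0.0633 y 0.0023 z 0.0681 yaw 22.35 Fx 0.01 Fy -0.20 Fz 0.26
```

Emit:
move_arm(plan="-1 0.09 0.04 0 0;-1 0.09 0.04 0 0;-1 0.09 0.04 0 0;-1 0.09 0.04 0 0;-1 0.09 0.04 0 0;-1 0.09 0.04 0 0;-1 0.09 0.04 0 0;-1 0.09 0.04 0 0;-1 0.09 0.04 0 0;-1 0.09 0.04 0 0;-1 0 0 0 0")

```text
clock: 4.17
position: [0.4594, 0.0844, 0.068]
orientation: [[-0.925, -0.38, 0.002], [-0.38, 0.925, -0.008], [0.001, -0.008, -1.0]]
contact_force: [0.8, -0.1, 0.5]
finger_gap: 0.0
```

```bash
python3 - <<'E'
from h import *
import cv2
st();im=cams.read_camera('side');cv2.imwrite('pics/s3.png',cv2.resize(im[205:305,245:385,::-1],None,fx=5,fy=5))
im=cams.read_camera('top');cv2.imwrite('pics/t3.png',cv2.resize(im[185:315,240:350,::-1],None,fx=4.5,fy=4.5))
E
```

```text
t 4.17 box x -0.0525 y 0.0025 z 0.0680 yaw 22.34 Fx 0.67 Fy -0.39 Fz 0.46
```

View pics/s3.png

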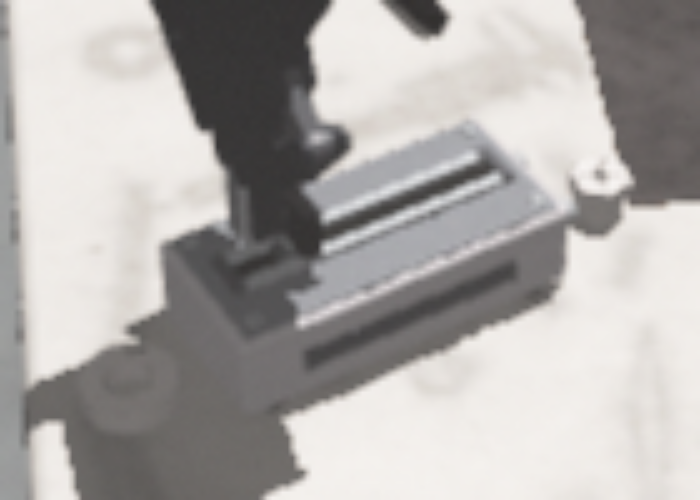

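View pics/t3.png

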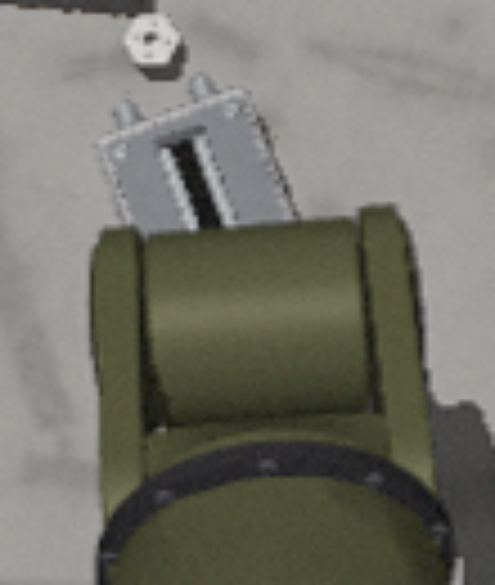

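The side view shows the grip riding against the fingers, its near edge shifted from crop x 296 to 320, with a push under 1 N. That puts q at about 0.0155. I'll continue slowly.

Emit:
move_arm(plan="-1 0.09 0.04 0 0;-1 0.09 0.04 0 0;-1 0.09 0.04 0 0;-1 0.09 0.04 0 0;-1 0.09 0.04 0 0;-1 0.09 0.04 0 0;-1 0.09 0.04 0 0;-1 0 0 0 0")

```text
clock: 4.93
position: [0.4662, 0.0874, 0.068]
orientation: [[-0.925, -0.38, 0.002], [-0.38, 0.925, -0.008], [0.001, -0.008, -1.0]]
contact_force: [-0.2, -0.2, -0.1]
finger_gap: -0.0001
```

```bash
python3 - <<'E'
from h import *
st()
E
```

```text
t 4.93 box x -0.0451 y 0.0028 z 0.0680 yaw 22.34 Fx -0.24 Fy -0.09 Fz -0.08
```

Emit:
move_arm(plan="-1 0.09 0.04 0 0;-1 0.09 0.04 0 0")

```text
clock: 5.1
position: [0.4674, 0.088, 0.0679]
orientation: [[-0.925, -0.38, 0.0], [-0.38, 0.925, -0.008], [0.003, -0.008, -1.0]]
contact_force: [-8.7, -4.3, 5.5]
finger_gap: -0.0006
```

```bash
python3 - <<'E'
from h import *
st()
E
```

```text
t 5.10 box x -0.0438 y 0.0028 z 0.0679 yaw 22.34 Fx -9.69 Fy -0.72 Fz 5.45
```

Emit:
move_arm(plan="-1 0 0 0 0")

```text
clock: 5.18
position: [0.4672, 0.0879, 0.0679]
orientation: [[-0.925, -0.38, -0.001], [-0.38, 0.925, -0.009], [0.004, -0.008, -1.0]]
contact_force: [-3.1, -3.0, 2.0]
finger_gap: 0.0001
```

```bash
python3 - <<'E'
from h import *
st()
E
```

```text
t 5.18 box x -0.0441 y 0.0028 z 0.0679 yaw 22.34 Fx -4.00 Fy -1.57 Fz 2.04
```

Emit:
move_arm(plan="-1 0.09 0.04 0 0")

```text
clock: 5.27
position: [0.4674, 0.088, 0.0678]
orientation: [[-0.925, -0.38, -0.002], [-0.38, 0.925, -0.009], [0.006, -0.008, -1.0]]
contact_force: [-8.4, -4.3, 5.8]
finger_gap: -0.0002
```

```bash
python3 - <<'E'
from h import *
s=st();print(s['ft_torque'])
E
```

```text
t 5.27 box x -0.0437 y 0.0029 z 0.0678 yaw 22.34 Fx -9.45 Fy -0.80 Fz 5.80
[-0.69853185  1.26808435 -0.03610362]
```

Emit:
move_arm(plan="-1 0.1 0.04 0.02 0;-1 0.1 0.04 0.02 0;-1 0.1 0.04 0.02 0")

```text
clock: 5.52
position: [0.4681, 0.0883, 0.0679]
orientation: [[-0.925, -0.38, -0.009], [-0.38, 0.925, -0.011], [0.013, -0.007, -1.0]]
contact_force: [-8.5, -4.3, 4.6]
finger_gap: 0.0001
```

```bash
python3 - <<'E'
from h import *
import cv2
s=st()
im=cams.read_camera('side');cv2.imwrite('pics/s4.png',cv2.resize(im[205:305,245:385,::-1],None,fx=5,fy=5))
E
```

```text
t 5.52 box x -0.0430 y 0.0029 z 0.0679 yaw 22.34 Fx -9.51 Fy -0.76 Fz 4.62
```

View pics/s4.png

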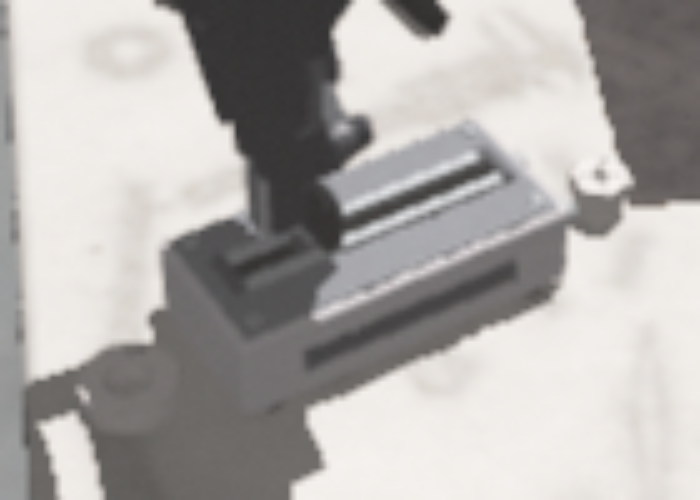

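The grip edge is now at crop x 340, in line with the finger travel, so the lever is climbing the first hump at q of about 0.025. Because each row starts again from the measured pose, 1 mm rows barely progress. I'll use slightly larger ones.

Emit:
move_arm(plan="-1 0.18 0.07 0.02 0;-1 0.18 0.07 0.02 0")

```text
clock: 5.73
position: [0.4698, 0.089, 0.0679]
orientation: [[-0.925, -0.38, -0.015], [-0.38, 0.925, -0.013], [0.019, -0.006, -1.0]]
contact_force: [-9.2, -4.2, 7.0]
finger_gap: 0.0
```

```bash
python3 - <<'E'
from h import *
s=st()
E
```

```text
t 5.73 box x -0.0412 y 0.0029 z 0.0679 yaw 22.34 Fx -10.13 Fy -0.35 Fz 7.01
```

Emit:
move_arm(plan="-1 0.28 0.11 0.03 0")

```text
clock: 5.82
position: [0.4718, 0.0898, 0.068]
orientation: [[-0.925, -0.38, -0.017], [-0.38, 0.925, -0.014], [0.021, -0.006, -1.0]]
contact_force: [-1.6, -1.0, -0.2]
finger_gap: 0.0
```

```bash
python3 - <<'E'
from h import *
s=st()
E
```

```text
t 5.82 box x -0.0391 y 0.0029 z 0.0680 yaw 22.34 Fx -1.87 Fy -0.34 Fz -0.23
```

Emit:
move_arm(plan="-1 0.28 0.11 0.03 0")

```text
clock: 5.9
position: [0.4738, 0.0907, 0.068]
orientation: [[-0.925, -0.38, -0.02], [-0.38, 0.925, -0.014], [0.024, -0.006, -1.0]]
contact_force: [-0.8, 0.6, -1.2]
finger_gap: -0.0
```

```bash
python3 - <<'E'
from h import *
s=st();print(s['orientation'][:,2])
E
```

```text
t 5.90 box x -0.0369 y 0.0029 z 0.0680 yaw 22.34 Fx -0.49 Fy 0.80 Fz -1.17
[-0.01983426 -0.01424639 -0.99970178]
```

The push vanished at TCP box x of about −0.039, so the first crest has been passed. I'll rest and check with a picture.

Emit:
move_arm(plan="-1 0 0 0 0;-1 0 0 0 0;-1 0 0 0 0")

```text
clock: 6.15
position: [0.4742, 0.0909, 0.068]
orientation: [[-0.925, -0.38, -0.019], [-0.38, 0.925, -0.014], [0.023, -0.006, -1.0]]
contact_force: [-0.3, -0.4, -0.1]
finger_gap: -0.0
```

```bash
python3 - <<'E'
from h import *
import cv2
s=st()
im=cams.read_camera('side');cv2.imwrite('pics/s5.png',cv2.resize(im[205:305,245:385,::-1],None,fx=5,fy=5))
E
```

```text
t 6.15 box x -0.0364 y 0.0029 z 0.0680 yaw 22.33 Fx -0.49 Fy -0.27 Fz -0.10
```

View pics/s5.png

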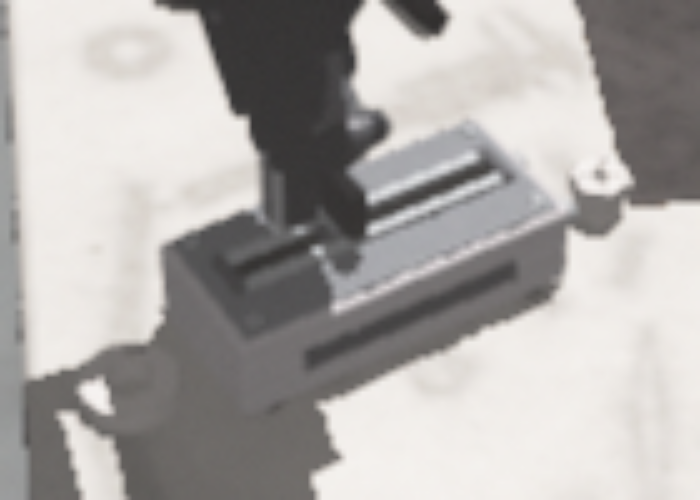

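The grip edge is at crop x 368, with a visible gap to the fingers, which puts q at about 0.038, the first detent. Next comes the second click.

Emit:
move_arm(plan="-1 0 0 0 0;-1 0.13 0.05 0 0;-1 0.13 0.05 0 0;-1 0.13 0.05 0 0")

```text
clock: 6.53
position: [0.4784, 0.0925, 0.0681]
orientation: [[-0.925, -0.38, -0.018], [-0.38, 0.925, -0.014], [0.022, -0.006, -1.0]]
contact_force: [-0.3, -0.2, 0.2]
finger_gap: 0.0002
```

```bash
python3 - <<'E'
from h import *
s=st()
E
```

```text
t 6.53 box x -0.0319 y 0.0029 z 0.0681 yaw 22.33 Fx -0.41 Fy -0.08 Fz 0.21
```

Emit:
move_arm(plan="-1 0.28 0.11 0.02 0;-1 0.28 0.11 0.02 0")

```text
clock: 6.7
position: [0.4833, 0.0945, 0.0682]
orientation: [[-0.925, -0.38, -0.021], [-0.38, 0.925, -0.015], [0.025, -0.005, -1.0]]
contact_force: [-12.0, -6.2, 6.6]
finger_gap: -0.0004
```

```bash
python3 - <<'E'
from h import *
s=st()
E
```

```text
t 6.70 box x -0.0266 y 0.0029 z 0.0682 yaw 22.34 Fx -13.47 Fy -1.17 Fz 6.56
```

Emit:
move_arm(plan="-1 0.25 0.1 0.02 0")

```text
clock: 6.78
position: [0.4852, 0.0953, 0.0682]
orientation: [[-0.925, -0.38, -0.024], [-0.38, 0.925, -0.015], [0.028, -0.005, -1.0]]
contact_force: [-5.9, -3.9, 4.2]
finger_gap: 0.0002
```

```bash
python3 - <<'E'
from h import *
s=st()
E
```

```text
t 6.78 box x -0.0245 y 0.0029 z 0.0682 yaw 22.34 Fx -7.00 Fy -1.39 Fz 4.21
```

Emit:
move_arm(plan="-1 0.25 0.1 0.02 0")

```text
clock: 6.87
position: [0.4872, 0.0961, 0.0682]
orientation: [[-0.925, -0.38, -0.026], [-0.38, 0.925, -0.016], [0.031, -0.005, -1.0]]
contact_force: [-5.3, -3.1, 4.0]
finger_gap: 0.0
```

```bash
python3 - <<'E'
from h import *
s=st()
E
```

```text
t 6.87 box x -0.0224 y 0.0029 z 0.0682 yaw 22.34 Fx -6.10 Fy -0.84 Fz 4.00
```

Emit:
move_arm(plan="-1 0.15 0.06 0.01 0")

```text
clock: 6.95
position: [0.4886, 0.0967, 0.0682]
orientation: [[-0.924, -0.38, -0.027], [-0.38, 0.925, -0.016], [0.032, -0.005, -0.999]]
contact_force: [-0.8, -0.0, 0.3]
finger_gap: -0.0
```

```bash
python3 - <<'E'
from h import *
s=st()
E
```

```text
t 6.95 box x -0.0208 y 0.0029 z 0.0682 yaw 22.34 Fx -0.77 Fy 0.30 Fz 0.29
```

Emit:
move_arm(plan="-1 0 0 0 0;-1 0 0 0 0;-1 0 0 0 0")

```text
clock: 7.2
position: [0.4894, 0.097, 0.0682]
orientation: [[-0.924, -0.38, -0.027], [-0.38, 0.925, -0.016], [0.031, -0.005, -1.0]]
contact_force: [-0.3, 0.4, 0.4]
finger_gap: 0.0002
```

```bash
python3 - <<'E'
from h import *
import cv2
s=st()
im=cams.read_camera('side');cv2.imwrite('pics/s6.png',cv2.resize(im[205:305,245:385,::-1],None,fx=5,fy=5))
E
```

```text
t 7.20 box x -0.0200 y 0.0029 z 0.0682 yaw 22.35 Fx -0.16 Fy 0.51 Fz 0.44
```

View pics/s6.png

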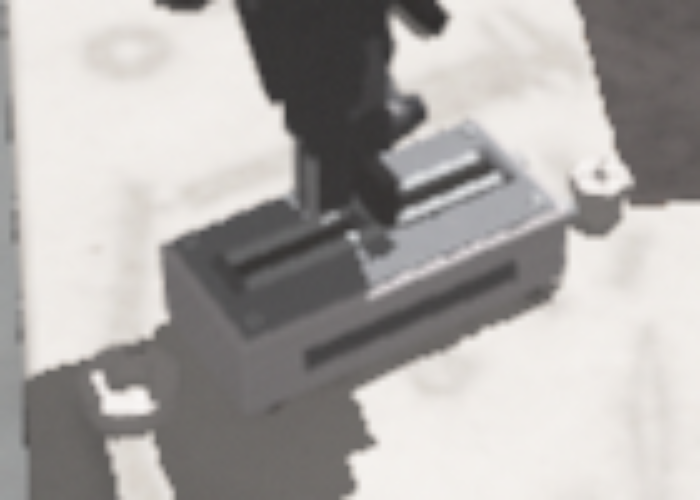

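The grip edge is at crop x 400, another 15–16 mm, so q is about 0.054, the second detent. Next comes the third and last click.

Emit:
move_arm(plan="-1 0 0 0 0;-1 0.15 0.06 0 0;-1 0.15 0.06 0 0;-1 0.15 0.06 0 0")

```text
clock: 7.58
position: [0.4942, 0.0989, 0.0684]
orientation: [[-0.925, -0.38, -0.026], [-0.38, 0.925, -0.016], [0.03, -0.005, -1.0]]
contact_force: [0.4, 0.2, 0.0]
finger_gap: -0.0002
```

```bash
python3 - <<'E'
from h import *
s=st()
E
```

```text
t 7.58 box x -0.0148 y 0.0028 z 0.0684 yaw 22.34 Fx 0.41 Fy 0.05 Fz 0.05
```

Emit:
move_arm(plan="-1 0.25 0.1 0.02 0;-1 0.25 0.1 0.02 0")

```text
clock: 7.75
position: [0.4982, 0.1006, 0.0684]
orientation: [[-0.924, -0.38, -0.03], [-0.38, 0.925, -0.017], [0.034, -0.004, -0.999]]
contact_force: [-11.4, -6.1, 6.8]
finger_gap: -0.0003
```

```bash
python3 - <<'E'
from h import *
s=st()
E
```

```text
t 7.75 box x -0.0105 y 0.0028 z 0.0684 yaw 22.35 Fx -12.81 Fy -1.33 Fz 6.84
```

Emit:
move_arm(plan="-1 0.2 0.08 0.02 0")

```text
clock: 7.83
position: [0.4996, 0.1012, 0.0684]
orientation: [[-0.924, -0.38, -0.033], [-0.38, 0.925, -0.018], [0.037, -0.004, -0.999]]
contact_force: [-6.6, -3.3, 5.2]
finger_gap: 0.0002
```

```bash
python3 - <<'E'
from h import *
s=st()
E
```

```text
t 7.83 box x -0.0090 y 0.0028 z 0.0684 yaw 22.35 Fx -7.40 Fy -0.54 Fz 5.16
```

Emit:
move_arm(plan="-1 0.2 0.08 0.02 0")

```text
clock: 7.92
position: [0.501, 0.1018, 0.0685]
orientation: [[-0.924, -0.38, -0.035], [-0.38, 0.925, -0.019], [0.039, -0.004, -0.999]]
contact_force: [-8.9, -4.4, 4.5]
finger_gap: 0.0002
```

```bash
python3 - <<'E'
from h import *
s=st()
E
```

```text
t 7.92 box x -0.0074 y 0.0028 z 0.0685 yaw 22.35 Fx -9.91 Fy -0.70 Fz 4.47
```

Emit:
move_arm(plan="-1 0.18 0.07 0.02 0")

```text
clock: 8.0
position: [0.5025, 0.1024, 0.0686]
orientation: [[-0.924, -0.38, -0.037], [-0.38, 0.925, -0.019], [0.041, -0.004, -0.999]]
contact_force: [-1.1, -0.5, 0.8]
finger_gap: 0.0
```

```bash
python3 - <<'E'
from h import *
s=st()
E
```

```text
t 8.00 box x -0.0059 y 0.0028 z 0.0686 yaw 22.35 Fx -1.18 Fy -0.09 Fz 0.79
```

Emit:
move_arm(plan="-1 0 0 0 0;-1 0 0 0 0")

```text
clock: 8.17
position: [0.503, 0.1025, 0.0686]
orientation: [[-0.924, -0.38, -0.036], [-0.38, 0.925, -0.019], [0.041, -0.004, -0.999]]
contact_force: [0.7, 0.2, 0.2]
finger_gap: 0.0
```

```bash
python3 - <<'E'
from h import *
import cv2
s=st()
im=cams.read_camera('side');cv2.imwrite('pics/s7.png',cv2.resize(im[205:305,245:385,::-1],None,fx=5,fy=5))
E
```

```text
t 8.17 box x -0.0053 y 0.0028 z 0.0686 yaw 22.35 Fx 0.73 Fy -0.06 Fz 0.23
```

View pics/s7.png

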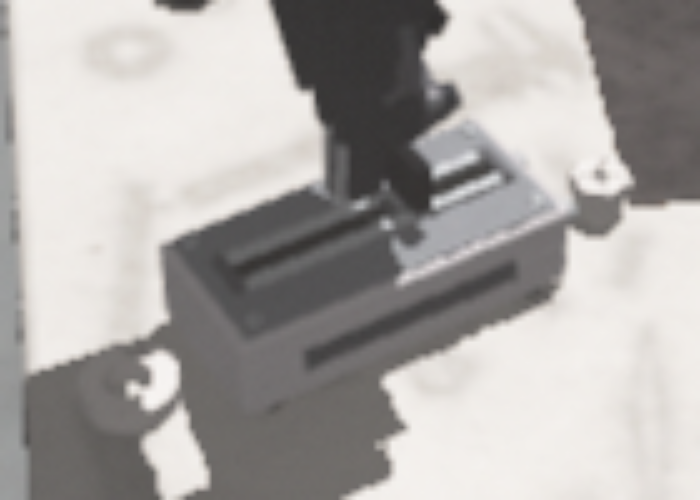

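The grip edge is at crop x 433, one more 16 mm step, and light shows between the fingers and the grip. I'll back off along the slot, rise and clear the view.

Emit:
move_arm(plan="-1 -0.5 -0.2 0 0;-1 -1 -0.4 0 0;-1 -1 -0.4 0 0;-1 0 0 1 0;-1 0 0 2 0;-1 0 0 3 0;-1 0 0 3 0;-1 0 0 3 0;-1 -1 1 2 0;-1 -1.5 2.5 1 0;-1 -1.5 3 0 0;-1 -1.5 3 0 0;-1 -1.5 3 0 0;-1 -1.5 3 0 0;-1 -1 3 0 0;-1 -1 3 0 0;-1 0 2 0 0;-1 0 0 0 0;-1 0 0 0 0;-1 0 0 0 0")

```text
clock: 9.88
position: [0.364, 0.3375, 0.2419]
orientation: [[-0.925, -0.378, -0.022], [-0.378, 0.926, -0.01], [0.024, -0.001, -1.0]]
contact_force: [0.1, 0.3, 0.7]
finger_gap: 0.0001
```

```bash
python3 - <<'E'
from h import *
import cv2
s=st()
for n in('side','top'):
    im=cams.read_camera(n);cv2.imwrite(f'pics/{n}9.png',im[:,:,::-1])
    r=im[205:305,245:385] if n=='side' else im[185:315,240:350]
    cv2.imwrite(f'pics/{n}9c.png',cv2.resize(r[:,:,::-1],None,fx=4.5,fy=4.5,interpolation=cv2.INTER_CUBIC))
    for q in (.054,.070,.086):print(n,q,[(proj(n,np.append((c0+ex*(q-.057+.0005)+ey*(.0015+y))[:2],.088))-((245,205) if n=='side' else (240,185)))*4.5 for y in(-.021,.021)])
E
```

```text
t 9.88 box x -0.0448 y 0.2729 z 0.2419 yaw 22.22 Fx 0.21 Fy 0.27 Fz 0.66
side 0.054 [array([344.70943402, 170.45156066]), array([300.10991829, 122.02343646])]
side 0.07 [array([373.30393404, 158.7986129 ]), array([328.21675928, 111.00347783])]
side 0.086 [array([401.51767744, 147.30083265]), array([355.95946001, 100.1262891 ])]
top 0.054 [array([268.44789389, 249.46926412]), array([184.85547677, 280.66384738])]
top 0.07 [array([256.55088977, 218.03892064]), array([173.08107308, 249.08421735])]
top 0.086 [array([244.69834572, 186.72603492]), array([161.35079807, 217.62294297])]
```

View pics/top9.png

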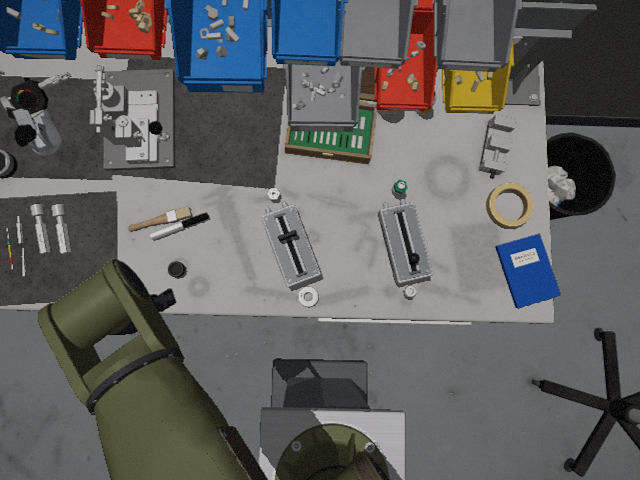

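View pics/top9c.png

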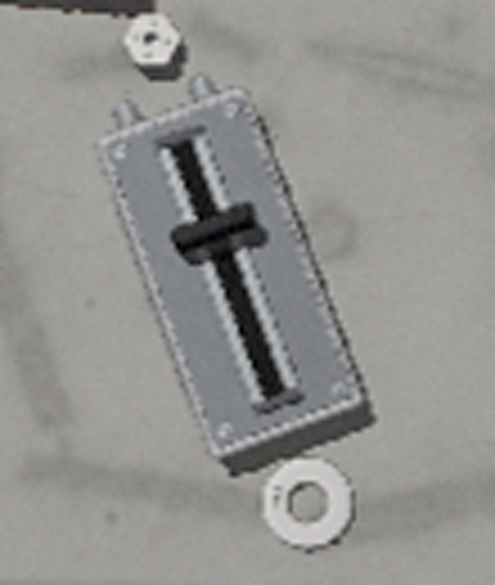

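View pics/side9c.png

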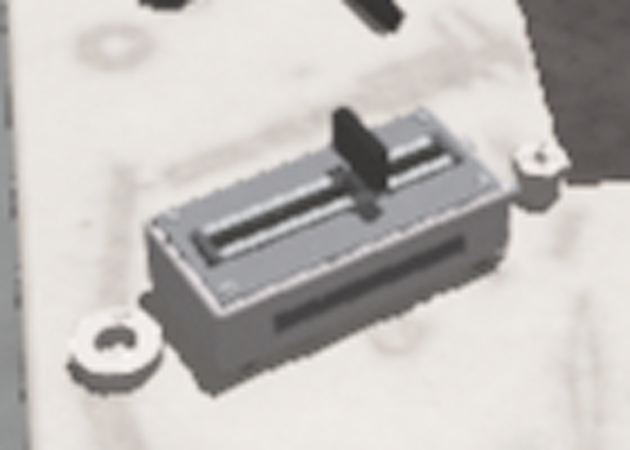

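Projecting the pushed edge for q = 0.070 gives crop points (256,218) and (173,249) in the top view and (373,159) and (328,111) in the side view. The observed grip edges match these, and the 0.054 and 0.086 projections do not. The knob, ring, nut, coupling, collet and loupe are at the same pixels as at the start. I'll hand the job in.

```bash
python3 - <<'E'
from station import job_done
print(job_done())
E
```

```text
the job is handed in; nothing more can be done
None
```

The bar-grip lever is in its third detent (travel about 0.070 m), and I handed the job in at about 10 s on the robot's clock. I pushed it there with the shut fingertips in three separate clicks, then backed off and moved the arm well clear.

- **Rests:** the lever rested about 0.5–0.7 s in each of the first two detents before I pushed again. I confirmed both detents in the side camera.
- **Final position:** the grip's edges in the last top and side pictures match the projection for 0.070 m, not the neighbouring detents at 0.054 or 0.086 m.
- **Other parts:** the round-knob lever and the loose parts looked unmoved in the last top picture, compared by eye with the first one. The robot was touching nothing when I handed in.
- **Force:** the measured push peaked at about 13.5 N along the slot while climbing the humps, more than the 5–7 N stated per click. I think this was partly from moving during the push. It fell to about zero after each click.
- **Tilt:** the tool tilted by about 2° under the repeated pushes, with no visible effect on the result.

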